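Hold the test box's sprung lid at its index mark

ROBOT

A 6-joint arm with a two-finger parallel gripper is mounted at the origin on the work surface. World frame = base frame: x ahead of the robot, y to its left, z up, the work surface at z = 0. Lengths are in m, angles in rad, forces in N, time in s.
With the tool pointing down it reaches from about 0.3 to 0.875 m from the base axis. Payload 6.4 kg.
Tool frame: the origin (TCP) lies at the centre of the arm's flange, where the gripper is bolted on; the fingertips stand 173 mm ahead of it and the grasp point (between the pads) lies 155 mm ahead of it (ctrl.pinch_z is the distance from the TCP to the grasp point, in m); z points along the fingers, y is the direction in which the jaws open and shut (so a half turn about z gives the same grasp; the last joint's range is limited). The gripper opens to 85 mm and grips with 20 to 120 N. Pads are 22 mm wide; open, the fingers measure 114 mm over their backs; the gripper's body (76 mm by 85 mm) begins 54 mm behind the grasp point. The pads swing forward as they close: fully open they stand 13 mm farther back than shut.
Start: joints at [1.064, 0.181, 1.607, -0, 1.354, -0.206], TCP at [0.17, 0.549, 0.405] pointing down, gripper open.
Joint ranges: [-2.99, 2.99], [-0.89, 2.07], [0.3, 2.58], [-1.14, 4.28], [0, 2.63], [-3.12, 3.12]. Speed limits (rad/s): [2.57, 2.57, 3.01, 3.14, 3.14, 3.14].

INTERFACE

Orientations are given as a unit quaternion [w, x, y, z].
In Python, from bench import ctrl gives the robot as it stands.
- The arm moves only by the tool drive_tool, never from a script. Its argument "commands" is a list that holds one entry, the list of rows, each a list of 7 numbers: the shift along the tool's x, y, z in units of 50 mm (1.0 is 50 mm), then the turn, a rotation vector about the tool's x, y, z in units of 8 degrees (1.0 is 8 degrees), then the closure in counts, from 0 (fully open) to 255 (shut). A call has 1 to 10 rows; each row shifts and turns the commanded pose from where the row before left it, along the tool's axes as they then stand; what a row does not reach is not made up. A row lasts 1/10 s, in which the tool goes at most 50 mm and 8.59 degrees, less where a joint would pass 70% of its speed; a pose out of reach is approached as far as the arm can. A call is refused whole if a number of a shift passes 1 or a number of a turn 1, either way. A call with a gripper value outside its range is refused whole. The fingers move at their own pace and stop on an object; the grip force is fixed at half the most. Time passes only in rows, so rows that do not move let the fingers close. It gives the time, the measured TCP pose, the force and the opening at its end, in the units of the state.
- ctrl.get_obs(): the state, without advancing time (a new reading comes with each control period).
- ctrl.camera(name): name is "side" or "top" or "wrist"; returns a dict with "pixels" (420x560x3 uint8, red, green, blue), "depth" (420x560 float32, m along the optical axis (not along the pixel's ray), 0 where there is no reading), "intrinsics" (3x3 intrinsics, pixels), "R" (3x3) and "t" (3): a world point X has camera coordinates R X + t; the wrist camera has in their place "tool_from_camera" (4x4, takes a point from camera to tool coordinates, whose origin is the TCP and whose axes are the flange's). Camera axes: x right, y down, z forward; pixel columns grow to the right and rows downward; lengths in m; the calibration is good to about 2 mm. The wrist camera is an equidistant fisheye: a pixel r from the principal point sees the ray r / f radians off the axis. A picture is of the moment at which its call begins: read the wrist's pose just before it.
- ctrl.hand_in(): hands the job in, once; it reports no verdict.
The state is a dict: "time_s": time; "q": joint angles; "dq": joint speeds; "joint_efforts": joint torques, N m; "eef_pos": TCP position; "eef_rot": TCP orientation; "wrist_force": force on the tool from outside, world axes, zero at the start; "torque": the same for the moment, N m; "opening": opening from 0.0 (shut) to 1.0 (fully open).
Only numpy, scipy, OpenCV 4.12 (cv2) and the standard library are available. Lean on these libraries where they do the work, as an engineer would, in place of code of your own. Each camera call takes 0.05 s, during which the arm holds its last target. There are 200 camera calls.

TASK

The finned heatsink block stands beside one of the two test boxes: that is the box it will be loaded into. Lift that box's sprung lid until the lid is parallel with the index arm set beside it, and finish still holding the lid steady there with the gripper, since the spring shuts it if let go. Keep the other box's lid shut, and leave the index arms and the things lying about where they are.

Things in the scene. Friction and masses are not known exactly. Their poses are not given: they have to be found in the camera images.
- heatsink: the module waiting for test: a loose bare-aluminium heatsink block with six upright fins, 50 x 70 x 38 mm, 0.25 kg; it stands on the bench right beside one of the two test boxes, on that box's outer side (away from the other box), its centre 55 to 80 mm from the box's side wall, and that box is the one to open. Origin at the centre of its underside, z up
- spool: a loose empty grey plastic wire spool, 56 mm across, 44 mm high, standing beside the other test box in the same way. Bystander. Origin at the centre of its underside
- screwdriver: a loose screwdriver lying on the bench between the robot and the boxes, about across (along y). Bystander
- jar: a small loose brown glass jar, 52 mm across, 60 mm high, standing behind the boxes. Bystander. Origin at the centre of its underside
- box_left: the left (seen by the robot, +y) of two identical grey test boxes fixed to the bench: 180 deep (x), 160 wide (y), 90 mm high without lid. Origin at the centre of its underside, -x is its front (to the robot, within 0.2 rad). A thin fixed steel quadrant arc, radius 130 mm about the hinge, stands on its inner (-y) side, 89 mm from its middle, to 125 mm above the rim
- lid_left (a joint): angle of the left box's lid, rad: 0 closed (level), grows as its front edge rises, stop at 1.4. Aluminium plate 180 x 160 x 8 mm on the rim, hinged along the box's far (+x) top edge. A spring and its weight (0.25 kg) always pull it shut: lifting at the handle takes about 5 N closed, 7 to 8 N at 0.85 rad
- lid_left_handle (a point): middle of the left lid's handle: a black round bar 10 mm thick, 90 mm long, parallel to the hinge, on posts at its ends; its centre is 35 mm above the lid's upper face, 150 mm from the hinge line along the lid, 30 mm short of the front edge; 133 mm above the bench when closed. Turns with the lid: x along the lid to the hinge, y along the bar, z out of the upper face
- lid_left_hinge (a point): middle of the left lid's hinge line, 90 mm above the bench at the box's far top edge, in the lid's lower face; the hinge axis is its y; turns with the lid
- index_left (a joint): setting of the left box's index arm, rad: 0 level, grows as its tip is higher. The lid is at the marked angle (parallel with the arm) when its joint value equals this one. Set between 0.35 and 0.85 at the start and held by friction; not to be moved
- index_left_tip (a point): tip of the left box's index arm: a flat dark steel bar 180 mm long, 5 mm wide, 9 mm deep, with a 20 mm black clamp knob 130 mm from the hinge line, beside the lid on the box's inner (-y) side (98 mm from its middle), pivoted on the hinge line. The point is 180 mm from the hinge line; x points along the arm to the hinge, y along the hinge line
- box_right: the right (seen by the robot, -y) of two identical grey test boxes fixed to the bench: 180 deep (x), 160 wide (y), 90 mm high without lid. Origin at the centre of its underside, -x is its front (to the robot, within 0.2 rad). A thin fixed steel quadrant arc, radius 130 mm about the hinge, stands on its inner (+y) side, 89 mm from its middle, to 125 mm above the rim
- lid_right (a joint): angle of the right box's lid, rad: 0 closed (level), grows as its front edge rises, stop at 1.4. Aluminium plate 180 x 160 x 8 mm on the rim, hinged along the box's far (+x) top edge. A spring and its weight (0.25 kg) always pull it shut: lifting at the handle takes about 5 N closed, 7 to 8 N at 0.85 rad
- lid_right_handle (a point): middle of the right lid's handle: a black round bar 10 mm thick, 90 mm long, parallel to the hinge, on posts at its ends; its centre is 35 mm above the lid's upper face, 150 mm from the hinge line along the lid, 30 mm short of the front edge; 133 mm above the bench when closed. Turns with the lid: x along the lid to the hinge, y along the bar, z out of the upper face
- lid_right_hinge (a point): middle of the right lid's hinge line, 90 mm above the bench at the box's far top edge, in the lid's lower face; the hinge axis is its y; turns with the lid
- index_right (a joint): setting of the right box's index arm, rad: 0 level, grows as its tip is higher. The lid is at the marked angle (parallel with the arm) when its joint value equals this one. Set between 0.35 and 0.85 at the start and held by friction; not to be moved
- index_right_tip (a point): tip of the right box's index arm: a flat dark steel bar 180 mm long, 5 mm wide, 9 mm deep, with a 20 mm black clamp knob 130 mm from the hinge line, beside the lid on the box's inner (+y) side (98 mm from its middle), pivoted on the hinge line. The point is 180 mm from the hinge line; x points along the arm to the hinge, y along the hinge line
There are look-alikes about, which are no part of the job. Leave any pink look-alike of the heatsink alone.

How it is judged:
At the end, for the whole second after the job is handed in: The lid of the box beside the heatsink is within 0.07 rad of parallel with its index arm, still (under 0.1 rad/s) and held by the fingers (over 1.5 N); the other lid is shut (under 0.06 rad); index tips are within 12 mm and loose things within 30 mm of their starts, upright (((world y of heatsink above 0 m and angle between the x axis of lid_left_handle and the x axis of index_left_tip, either way round below 0.07 rad and value of joint lid_left above 0.2 rad and velocity of joint lid_left between -0.1 and 0.1 rad/s and contact force between the fingers and lid_left above 1.5 N and value of joint lid_right below 0.06 rad) or (world y of heatsink below 0 m and angle between the x axis of lid_right_handle and the x axis of index_right_tip, either way round below 0.07 rad and value of joint lid_right above 0.2 rad and velocity of joint lid_right between -0.1 and 0.1 rad/s and contact force between the fingers and lid_right above 1.5 N and value of joint lid_left below 0.06 rad)) and distance of each of heatsink, spool, screwdriver, jar from where it was at the start of the episode below 0.03 m and distance of each of index_left_tip, index_right_tip from where it was at the start of the episode below 0.012 m); the arm keeps its last pose, push and grip.
It fails at once if the lid of the other box was opened ((world y of heatsink above 0 m and value of joint lid_right above 0.12 rad) or (world y of heatsink below 0 m and value of joint lid_left above 0.12 rad)).
It fails at once if an index arm was moved (distance of any of index_left_tip, index_right_tip from where it was at the start of the episode above 0.012 m).
It fails at once if a loose thing was pushed about or tipped (distance of any of heatsink, spool, screwdriver, jar from where it was at the start of the episode above 0.03 m or angle between any of heatsink, spool, jar's own z axis and vertical above 0.5 rad).
It also fails if it takes over 32 s, if anything falls off the work surface, if the arm or the gripper's body presses on something with over 40 N, if the wrist force passes 120 N, or if a joint passes its speed limit or range.

## Working session

There is one attempt and no reset: what is moved stays moved. The work goes in short steps, Python scripts to look and compute and a tool call to move; the robot and the scene stay as the last step left them, time stands still between calls to the robot, and variables do not carry over. Pictures are saved under pics/ and viewed, about 8 in all and at most 12, crops included, and the job is handed in when it is done.

Besides the shell and the picture viewer there is one more tool, called as name(argument=value, ...) on one line, values as JSON. drive_tool: Moves the arm, as the interface text tells. Its arguments: {"type":"object","properties":{"commands":{"type":"array","items":{"type":"array","items":{"type":"array","items":{"type":"number"}}}}},"required":["commands"]}

```bash
mkdir -p pics; ls
cat > h.py <<'E'
import numpy as np, cv2
from bench import ctrl
def shot(n,f=None):
    c=ctrl.camera(n)
    if f: cv2.imwrite('pics/'+f,c['pixels'][:,:,::-1])
    return c
def world(c):
    K=c['intrinsics'];d=c['depth'];v,u=np.mgrid[:d.shape[0],:d.shape[1]]
    P=np.stack([(u-K[0,2])/K[0,0]*d,(v-K[1,2])/K[1,1]*d,d],-1)
    return (P-c['t'])@c['R']
E
python3 - <<'E'
from h import *
for n in('top','side'):
    c=shot(n,n+'0.png'); np.savez(n+'0.npz',**c)
    print(n,c['R'].round(3).tolist(),c['t'])
o=ctrl.get_obs();print(o)
E
```

```text
pics
top [[-0.01, -1.0, 0.011], [-0.987, 0.008, -0.163], [0.163, -0.012, -0.987]] [-0.0130849   0.57816231  1.13598165]
side [[0.796, -0.605, -0.008], [-0.431, -0.559, -0.709], [0.424, 0.568, -0.705]] [-0.45655056  0.30087824  0.84091612]
{'time_s': 0.1, 'q': array([ 1.06369181e+00,  1.81486577e-01,  1.60789957e+00,  1.37090241e-05,
        1.35380682e+00, -2.06301993e-01]), 'dq': array([-0.00048218, -0.00189775, -0.00042538, -0.00021871,  0.0015305 ,
       -0.00064726]), 'joint_efforts': array([ 1.05697927e-03, -4.45879126e+01, -3.52240634e+01, -2.60057577e-04,
        4.18346026e-03, -3.66619929e-06]), 'eef_pos': array([0.17023637, 0.54898755, 0.40386695]), 'eef_rot': array([-2.85676262e-04,  1.49836293e-01,  9.88710496e-01, -7.47454231e-04]), 'wrist_force': array([-0.02045071, -0.40859999,  0.08799083]), 'torque': array([-0.01616034,  0.02094052, -0.00556062]), 'opening': 1.002218346958908}
```

View pics/top0.png

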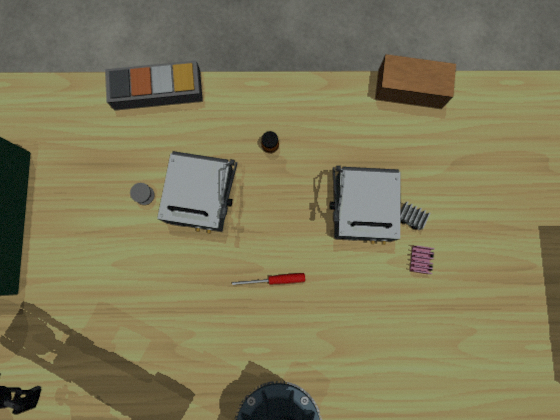

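View pics/side0.png

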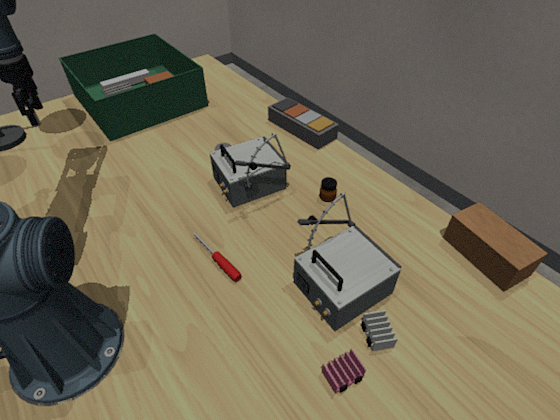

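The bare aluminium heatsink (top view ~(413,216)) stands beside the right box; the pink look-alike is at (421,260). So the right box is the target. Its lid spans about (335..400, 168..240) and its handle is at about (371,224). In the side view its index arm runs from (300,222) to (350,222), with the knob at (312,220).

Run:
```python
from h import *
t=dict(np.load('top0.npz'));W=world(t);z=W[...,2]
roi=np.zeros(z.shape,bool);roi[150:260,325:410]=1
m=(roi&(abs(z-.098)<.006)).astype(np.uint8)
m=cv2.morphologyEx(m,cv2.MORPH_OPEN,np.ones((5,5)))
p=W[m>0];r=cv2.minAreaRect(p[:,:2].astype(np.float32));print('lid',r,np.median(p[:,2]));print(cv2.boxPoints(r))
h=roi&(z>.125)&(z<.15);h[:, :345]=0;h[:215]=0;p=W[h];print('handle',len(p),p.mean(0),cv2.minAreaRect(p[:,:2].astype(np.float32)))
s=dict(np.load('side0.npz'));S=world(s)
g=s['pixels'].astype(int).max(2)
# dark bar in the side view
roi=np.zeros(g.shape,bool);roi[205:240,293:352]=1
b=roi&(g<60)&(S[...,2]>.1);v,u=np.where(b)
for i in np.argsort(u)[::6]: print(u[i],v[i],S[v[i],u[i]].round(3))
cr=s['pixels'][180:330,280:410,::-1];cv2.imwrite('pics/crop.png',cv2.resize(cr,None,fx=4,fy=4,interpolation=cv2.INTER_CUBIC))
```

```text
lid ((0.5798941254615784, -0.24451977014541626), (0.15963469445705414, 0.18628168106079102), 86.52164459228516) 0.09802656722013131
[[ 0.48208225 -0.31853908]
 [ 0.6680207  -0.32984108]
 [ 0.677706   -0.17050046]
 [ 0.49176753 -0.15919846]]
handle 156 [ 0.51644455 -0.24032256  0.13634017] ((0.5170944929122925, -0.24080219864845276), (0.09838392585515976, 0.01047057006508112), 86.49525451660156)
298 221 [ 0.518 -0.14   0.186]
300 222 [ 0.519 -0.146  0.186]
301 223 [ 0.521 -0.148  0.184]
303 223 [ 0.524 -0.151  0.185]
304 222 [ 0.529 -0.148  0.182]
306 223 [ 0.533 -0.15   0.178]
308 220 [ 0.545 -0.143  0.174]
309 218 [ 0.554 -0.136  0.169]
310 218 [ 0.557 -0.136  0.167]
310 220 [ 0.55  -0.144  0.171]
311 222 [ 0.552 -0.146  0.166]
312 222 [ 0.554 -0.147  0.166]
312 217 [ 0.56  -0.139  0.171]
313 216 [ 0.565 -0.137  0.169]
314 220 [ 0.562 -0.144  0.164]
315 223 [ 0.56  -0.15   0.161]
316 221 [ 0.562 -0.151  0.167]
320 223 [ 0.578 -0.148  0.147]
321 223 [ 0.583 -0.147  0.142]
323 221 [ 0.588 -0.148  0.147]
325 223 [ 0.594 -0.149  0.138]
327 222 [ 0.6   -0.149  0.137]
329 221 [ 0.607 -0.149  0.136]
331 223 [ 0.615 -0.149  0.124]
333 221 [ 0.619 -0.151  0.129]
335 221 [ 0.627 -0.15   0.124]
337 223 [ 0.634 -0.15   0.112]
339 221 [ 0.64  -0.151  0.116]
341 223 [ 0.647 -0.152  0.106]
344 221 [ 0.657 -0.152  0.107]
347 209 [ 0.65  -0.161  0.159]
348 214 [ 0.657 -0.161  0.138]
349 221 [ 0.665 -0.161  0.109]
350 222 [ 0.67  -0.161  0.102]
```

View pics/crop.png

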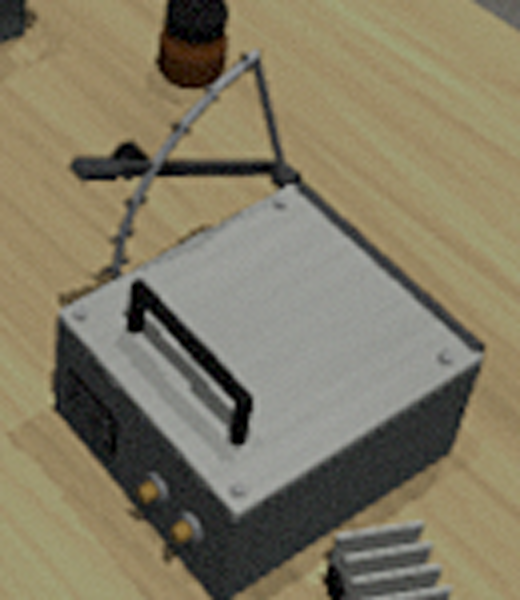

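Right lid: centre is about (0.580,-0.245), yaw about -0.061, z 0.098. The bar is at about (0.517,-0.241,0.133), 30 mm behind the front edge as specified. The crop shows the index arm running from the hinge (290,175) to its tip (80,168), at roughly 0.55 rad. I'll refine that angle and start the move by turning the tool so the jaws open across the bar.

```bash
cat >> h.py <<'E'
from scipy.spatial.transform import Rotation as Ro
YAW=-0.061; BX=np.array([np.cos(YAW),np.sin(YAW),0]); BY=np.array([-BX[1],BX[0],0])
BAR=np.array([.517,-.2408,.133]); HINGE=BAR+.15*BX-[0,0,.043]
def pose(o): return np.array(o['eef_pos']),Ro.from_quat(np.roll(o['eef_rot'],-1))
def tilt(th,tt=None):
    # tool pose for lid angle th, tool tilt tt
    tt=th if tt is None else tt
    g=HINGE-BX*(.15*np.cos(th)-.043*np.sin(th))+[0,0,.15*np.sin(th)+.043*np.cos(th)]
    z=-BX*np.sin(tt)-np.array([0,0,np.cos(tt)]); x=BY; y=np.cross(z,x)
    return g-.155*z, Ro.from_matrix(np.stack([x,y,z],1))
def delta(p,R,P,Q):
    return R.inv().apply(P-p)/.05,(R.inv()*Q).as_rotvec()/np.radians(8)
E
python3 - <<'E'
from h import *
s=dict(np.load('side0.npz'));K=s['intrinsics'];g=s['pixels'].astype(float).max(2)
C=-s['R'].T@s['t'];n=BY;pl=HINGE+.0955*BY
X=[]
for u in list(range(298,304))+list(range(319,344)):
    col=g[210:236,u];w=np.clip(95-col,0,None);
    v0=np.argmax(w[5:20])+5;k=np.arange(max(v0-4,0),v0+5);w=w[k]
    v=(w*k).sum()/w.sum()+210
    d=s['R'].T@np.array([(u-K[0,2])/K[0,0],(v-K[1,2])/K[1,1],1]);P=C+d*(n@(pl-C))/(n@d)-HINGE
    a,b=-(P@BX),P[2];X.append((a,b))
    if u%4==0:print(u,v.round(1),round(a,4),round(b,4),'ang',np.arctan2(b,a).round(3))
X=np.array(X);print('slope fit',np.arctan(np.polyfit(X[:,0],X[:,1],1)[0]))
p,R=pose(ctrl.get_obs());print(p,delta(p,R,*tilt(0)))
print(tilt(0)[0],tilt(.55)[0])
E
```

```text
300 222.1 0.1532 0.0957 ang 0.558
320 222.1 0.0952 0.0611 ang 0.571
324 221.9 0.0829 0.0545 ang 0.582
328 221.9 0.0703 0.0471 ang 0.59
332 221.8 0.0574 0.0397 ang 0.605
336 221.8 0.0442 0.0319 ang 0.625
340 221.8 0.0306 0.0236 ang 0.657
slope fit 0.532279047241221
[0.17023637 0.54898755 0.40386695] (array([-11.30477595, -13.02800672,   2.33385923]), array([-1.11194097e-02,  5.38268846e-03,  9.53251755e+00]))
[ 0.517  -0.2408  0.288 ] [ 0.64237976 -0.24845767  0.33720294]
```

drive_tool(commands=[[[0,0,0,0,0,0.95,0],[0,0,0,0,0,0.95,0],[0,0,0,0,0,0.95,0],[0,0,0,0,0,0.95,0],[0,0,0,0,0,0.95,0],[0,0,0,0,0,0.95,0],[0,0,0,0,0,0.95,0],[0,0,0,0,0,0.95,0],[0,0,0,0,0,0.95,0],[0,0,0,0,0,0.95,0]]])

```text
time_s: 1.1
eef_pos: [0.1703, 0.5491, 0.4041]
eef_rot: [0.0, 0.729, 0.685, -0.001]
wrist_force: [0.7, -0.7, 0.7]
opening: 0.998
```

drive_tool(commands=[[[-0.85,0.44,0,0,0,0,0],[-0.85,0.44,0,0,0,0,0],[-0.85,0.44,0,0,0,0,0],[-0.85,0.44,0,0,0,0,0],[-0.85,0.44,0,0,0,0,0],[-0.85,0.44,0,0,0,0,0],[-0.85,0.44,0,0,0,0,0],[-0.85,0.44,0,0,0,0,0],[-0.85,0.44,0,0,0,0,0]]])

```text
time_s: 2.0
eef_pos: [0.3465, 0.1544, 0.4046]
eef_rot: [0.0, 0.727, 0.687, 0.0]
wrist_force: [0.9, 0.2, 0.0]
opening: 0.996
```

drive_tool(commands=[[[-0.85,0.44,0,0,0,0,0],[-0.85,0.44,0,0,0,0,0],[-0.85,0.44,0,0,0,0,0],[-0.85,0.44,0,0,0,0,0],[-0.85,0.44,0,0,0,0,0],[-0.85,0.44,0,0,0,0,0],[-0.85,0.44,0,0,0,0,0],[-0.85,0.44,0,0,0,0,0],[-0.85,0.44,0,0,0,0,0],[0,0,0,0,0,0,0]]])

```text
time_s: 3.0
eef_pos: [0.5235, -0.2419, 0.4033]
eef_rot: [0.0, 0.728, 0.685, -0.001]
wrist_force: [0.1, 0.1, 1.0]
opening: 1.001
```

Run:
```python
from h import *
p,R=pose(ctrl.get_obs());print(p,delta(p,R,*tilt(0)))
c=shot('wrist','w1.png');np.savez('w1.npz',p=p,M=R.as_matrix(),**c);print(c['intrinsics'],c['tool_from_camera'])
```

```text
[ 0.52351042 -0.24191521  0.40327202] (array([ 0.01643313, -0.12971354,  2.30551772]), array([-0.00500058,  0.00647692,  0.00127106]))
[[325.1922621    0.         278.76141264]
 [  0.         325.1922621  202.7751833 ]
 [  0.           0.           1.        ]] [[-2.78323658e-05 -9.59893934e-01 -2.80363397e-01  7.10653300e-02]
 [ 9.99999922e-01 -1.37043361e-04  3.69929628e-04  7.52621536e-06]
 [-3.93515148e-04 -2.80363365e-01  9.59893863e-01  3.18185895e-02]
 [ 0.00000000e+00  0.00000000e+00  0.00000000e+00  1.00000000e+00]]
```

View pics/w1.png

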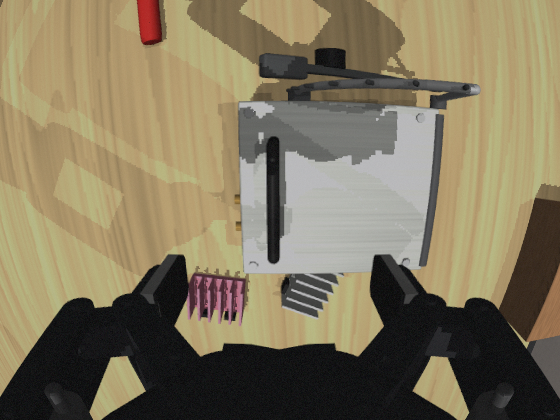

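The wrist view shows the bar at column 273 (rows 137–263), between fingers at columns 185 and 372. Casting its ray puts the bar at x≈0.519, against 0.517 from the top view. The arm lies clear at rows 55–80. I'll descend and grip.

drive_tool(commands=[[[0,-0.1,0.4,0,0,0,0],[0,0,0.4,0,0,0,0],[0,0,0.4,0,0,0,0],[0,0,0.4,0,0,0,0],[0,0,0.4,0,0,0,0],[0,0,0.3,0,0,0,0],[0,0,0,0,0,0,0]]])

```text
time_s: 3.75
eef_pos: [0.5166, -0.2353, 0.2874]
eef_rot: [-0.002, 0.727, 0.687, -0.0]
wrist_force: [-0.2, -0.8, -0.1]
opening: 0.997
```

drive_tool(commands=[[[0,0,0,0,0,0,255],[0,0,0,0,0,0,255],[0,0,0,0,0,0,255],[0,0,0,0,0,0,255],[0,0,0,0,0,0,255],[0,0,0,0,0,0,255],[0,0,0,0,0,0,255],[0,0,0,0,0,0,255]]])

```text
time_s: 4.55
eef_pos: [0.5184, -0.2368, 0.2904]
eef_rot: [0.001, 0.727, 0.687, 0.001]
wrist_force: [4.2, -0.4, -0.9]
opening: 0.091
```

Run:
```python
from h import *
p,R=pose(ctrl.get_obs());print(p)
q,Q=tilt(0)
for th in np.arange(.06,.56,.06):
    P,S=tilt(th);d=delta(q,Q,P,S);print(round(th,2),d[0].round(2),d[1].round(2));q,Q=P,S
```

```text
[ 0.51836503 -0.2367834   0.29038152]
0.06 [ 0.    0.24 -0.17] [0.43 0.   0.  ]
0.12 [-0.    0.24 -0.17] [0.43 0.   0.  ]
0.18 [ 0.    0.24 -0.17] [ 0.43  0.   -0.  ]
0.24 [-0.    0.24 -0.17] [0.43 0.   0.  ]
0.3 [-0.    0.24 -0.17] [ 0.43  0.   -0.  ]
0.36 [ 0.    0.24 -0.17] [ 0.43  0.   -0.  ]
0.42 [-0.    0.24 -0.17] [ 0.43 -0.   -0.  ]
0.48 [-0.    0.24 -0.17] [0.43 0.   0.  ]
0.54 [ 0.    0.24 -0.17] [0.43 0.   0.  ]
```

The jaws stopped on the bar, with an opening of about 8–10 mm. Now I'll lift along the hinge arc.

drive_tool(commands=[[[0,0.12,-0.09,0.22,0,0,255],[0,0.12,-0.09,0.22,0,0,255],[0,0.12,-0.09,0.22,0,0,255],[0,0.12,-0.09,0.22,0,0,255],[0,0.12,-0.09,0.22,0,0,255],[0,0.12,-0.09,0.22,0,0,255],[0,0.12,-0.09,0.22,0,0,255],[0,0.12,-0.09,0.22,0,0,255]]])

```text
time_s: 5.35
eef_pos: [0.5703, -0.2397, 0.3192]
eef_rot: [-0.088, 0.721, 0.682, -0.083]
wrist_force: [10.6, -3.1, -12.5]
opening: 0.088
```

```bash
cat >> h.py <<'E'
def lid():
    o=ctrl.get_obs();p,R=pose(o);g=p+R.apply([0,0,.155])-HINGE
    print('pose',p.round(4),'grip->angle',np.arctan2(g[2],-(g@BX))-np.arctan2(.043,.15),'r',np.hypot(g[2],g@BX),'tool tilt',np.arcsin(-R.apply([0,0,1])@BX),'F',np.round(o['wrist_force'],1),o['opening'])
    for n in('side','top'):
        c=shot(n,n+'_%.2f.png'%o['time_s']);W=world(c)-HINGE
        a,b,z=-(W@BX),W@BY,W[...,2];r=np.hypot(a,z);an=np.arctan2(z,a)
        px=c['pixels'].astype(int)
        m=(abs(b)<.07)&(r>.04)&(r<.178)&(an>.03)&(an<1.2)&(px.min(2)>100)&(c['depth']>0)
        A,Z=a[m],z[m]
        for _ in range(6):
            k=np.polyfit(A,Z,1);e=Z-np.polyval(k,A);kk=abs(e)<max(.004,1.5*np.median(abs(e)));A,Z=A[kk],Z[kk]
        print(n,m.sum(),len(A),'lid angle',np.arctan(k[0]),'normal offset',k[1]*np.cos(np.arctan(k[0])))
E
python3 -c "
from h import *
lid()"
```

```text
pose [ 0.5703 -0.2397  0.3192] grip->angle 0.25163298709387527 r 0.15545925898200835 tool tilt 0.24236214613732499 F [ 10.6  -3.1 -12.5] 0.08777894729498391
side 1722 1707 lid angle 0.2297372175878129 normal offset 0.008687304208965746
top 99 94 lid angle 0.2186852481216153 normal offset 0.008742020025532522
```

The lid is following: 0.23 rad by the camera plane fit, with the face offset at 8.7 mm against the expected 8. I'll continue to about 0.54.

drive_tool(commands=[[[0,0.12,-0.09,0.22,0,0,255],[0,0.12,-0.09,0.22,0,0,255],[0,0.12,-0.09,0.22,0,0,255],[0,0.12,-0.09,0.22,0,0,255],[0,0.12,-0.09,0.22,0,0,255],[0,0.12,-0.09,0.22,0,0,255],[0,0.12,-0.09,0.22,0,0,255],[0,0.12,-0.09,0.22,0,0,255],[0,0.12,-0.09,0.22,0,0,255],[0,0,0,0,0,0,255]]])

```text
time_s: 6.45
eef_pos: [0.6347, -0.2435, 0.3351]
eef_rot: [-0.187, 0.702, 0.664, -0.177]
wrist_force: [5.9, -3.6, -13.6]
opening: 0.095
```

```bash
python3 -c "
from h import *
lid()
c=cv2.imread(sorted(__import__('glob').glob('pics/side_*'))[-1])
cv2.imwrite('pics/c2.png',cv2.resize(c[150:350,250:430],None,fx=3,fy=3,interpolation=2))"
```

```text
pose [ 0.6347 -0.2435  0.3351] grip->angle 0.5118654870407923 r 0.15568404462497268 tool tilt 0.5209547252343798 F [  5.9  -3.6 -13.6] 0.09458926192892687
side 1262 1217 lid angle 0.4876114025223953 normal offset 0.008693168554471059
top 148 146 lid angle 0.47618388528686545 normal offset 0.00958442670069019
```

View pics/c2.png

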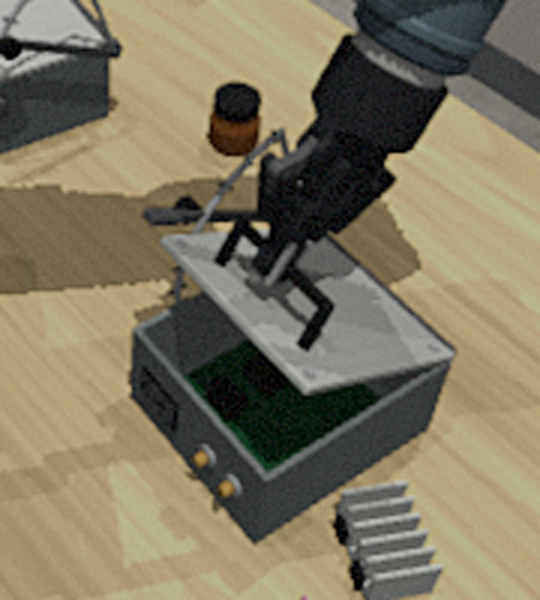

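The side view shows the lid lifted and gripped, the arm untouched, and the heatsink in place at (385,540). The lid reads 0.488, so I'll go up about 0.05 and cross-check the arm angle from the first wrist image.

drive_tool(commands=[[[0,0.1,-0.07,0.19,0,0,255],[0,0.1,-0.07,0.19,0,0,255],[0,0,0,0,0,0,255],[0,0,0,0,0,0,255]]])

```text
time_s: 6.95
eef_pos: [0.6465, -0.2442, 0.3356]
eef_rot: [-0.206, 0.697, 0.659, -0.194]
wrist_force: [7.6, -4.0, -16.0]
opening: 0.09
```

Run:
```python
from h import *
lid()
w=dict(np.load('w1.npz'));K=w['intrinsics'];d=w['depth'];v,u=np.mgrid[:420,:560]
x,y=u-K[0,2],v-K[1,2];r=np.hypot(x,y)+1e-9;t=np.tan(r/K[0,0])
P=np.stack([x/r*t*d,y/r*t*d,d,np.ones_like(d)],-1)@w['tool_from_camera'].T
X=P[...,:3]@w['M'].T+w['p']-HINGE
a,b,z=-(X@BX),X@BY,X[...,2]
m=(d>0)&(abs(b-.098)<.004)&(a>.02)&(a<.182)&(z>.01)&(z<.15)&(w['pixels'].max(2)<110)
m&=(abs(a-.13)>.014)
A,Z=a[m],z[m]
for _ in range(5):
    k=np.polyfit(A,Z,1);e=abs(Z-np.polyval(k,A));s=e<.004;A,Z=A[s],Z[s]
print('arm wrist',m.sum(),len(A),np.arctan(k[0]),'offset',k[1]*np.cos(np.arctan(k[0])),A.min(),A.max())
s=dict(np.load('side0.npz'));X=world(s)-HINGE;a,b,z=-(X@BX),X@BY,X[...,2]
m=(abs(b-.0955)<.006)&(a>.02)&(a<.182)&(z>.01)&(z<.15)&(s['pixels'].max(2)<90)&(abs(a-.13)>.014)
A,Z=a[m],z[m]
for _ in range(5):
    k=np.polyfit(A,Z,1);e=abs(Z-np.polyval(k,A));q=e<.006;A,Z=A[q],Z[q]
print('arm side depth',len(A),np.arctan(k[0]),k[1])
```

```text
pose [ 0.6465 -0.2442  0.3356] grip->angle 0.555069329307069 r 0.15573555743921513 tool tilt 0.5729775956550763 F [  7.6  -4.  -16. ] 0.09014448633623254
side 1179 1126 lid angle 0.5299388372875278 normal offset 0.008749726472499665
top 190 187 lid angle 0.5332198514426284 normal offset 0.007752038846296474
arm wrist 877 725 0.5223887532593705 offset 0.008716345458841913 0.047549925923720864 0.153534873771195
arm side depth 85 0.5138124682528652 0.010087028512541571
```

The arm reads 0.51–0.53 by three slope fits (about 0.54 from the tip), and the lid reads 0.53. Final check before handing in.

drive_tool(commands=[[[0,0,0,0,0,0,255],[0,0,0,0,0,0,255],[0,0,0,0,0,0,255],[0,0,0,0,0,0,255],[0,0,0,0,0,0,255]]])

```text
time_s: 7.55
eef_pos: [0.6463, -0.2442, 0.3356]
eef_rot: [-0.205, 0.697, 0.659, -0.194]
wrist_force: [7.7, -3.0, -16.6]
opening: 0.09
```

```bash
python3 -c "
from h import *
lid();print(abs(ctrl.get_obs()['dq']).max())
c=cv2.imread(sorted(__import__('glob').glob('pics/top_*'))[-1]);cv2.imwrite('pics/tfin.png',c)
"
```

```text
pose [ 0.6463 -0.2442  0.3356] grip->angle 0.554405119398085 r 0.15576154220491212 tool tilt 0.5726012503045349 F [  7.7  -3.  -16.6] 0.08951725301617569
side 1176 1125 lid angle 0.5302238638938341 normal offset 0.008653672094588385
top 188 184 lid angle 0.5173580980680481 normal offset 0.009980711160843286
0.0013932654759021548
```

View pics/tfin.png

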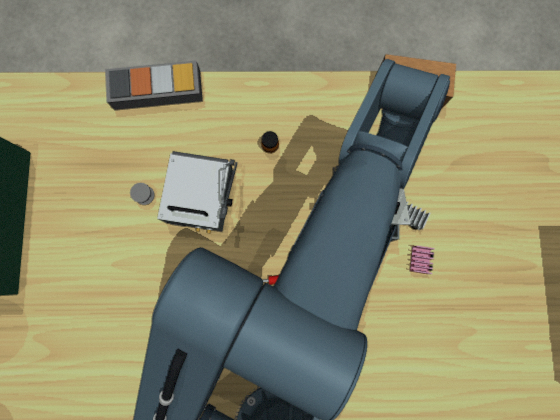

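The top view shows the jar (270,142), spool (141,193), heatsink (416,216) and left lid unchanged. The screwdriver is mostly hidden under the arm, but nothing came near it.

```bash
python3 -c "
from bench import ctrl
print(ctrl.hand_in())"
```

```text
the job is handed in; nothing more can be done
None
```

The heatsink stood beside the right box, so I gripped that lid's handle, lifted the lid along its hinge arc to about 0.53 rad, and handed in at about 7.6 s while still holding it.

- **Lid angle:** The side camera puts the lid at 0.530 rad; the top camera gave 0.517–0.533. The gripper's position gives 0.554, which is slightly higher than the cameras.
- **Index arm angle:** Slope fits gave 0.532 (side rays), 0.522 (wrist depth) and 0.514 (side depth), and the tip position about 0.54–0.56. These disagree by up to about 0.04 rad, but the lid's camera readings are inside the 0.07 rad tolerance for all of them.
- **Hold:** The arm was still, with joint speeds under 0.002 rad/s. The wrist force was about 18 N, and the gripper's opening stayed at 0.09 (about 8 mm) on the 10 mm bar. I didn't measure the finger contact force directly.
- **Everything else:** The last top view shows the left lid shut, and the jar, spool and heatsink where they started. The right index arm looked unmoved in the side picture taken just before the last small lift. The screwdriver was mostly hidden under the arm in the last view, so I couldn't confirm it fully, but the gripper did not go near it.

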